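# Pile the badge cases and hold the keepsake chest's lid open

### The job

I am putting the badge cases away: stack the red and the green case squarely on the blue one where it lies, edges flush, setting each down rather than dropping it. Then lift the lid of the teak chest with the gripper and finish while still holding it open at 60 degrees (it falls shut if let go), so that I can lay the whole pile inside with both hands. Leave the other things on the dresser alone.

Things in the scene. Friction and masses are not known exactly. Their poses are not given: they have to be found in the camera images.
- blue_case: flat badge presentation case in dark blue: a rigid closed box 90 (its x) x 60 (its y) x 18 (z) mm, 85 g, with a gold ring on top, a brass seam and a clasp on its -y side; origin at the centre of its underside. It lies flat on the dresser, z up, in any of three places, turned up to 0.5 rad. The pile goes on it and it stays where it is
- red_case: the same case in dark red, 90 x 60 x 18 mm, 85 g, origin at the centre of its underside; lies flat on the dresser, turned up to 0.5 rad. Either way round and either order in the pile will do
- green_case: the same case in dark green, 90 x 60 x 18 mm, 85 g, origin at the centre of its underside; lies flat on the dresser, turned up to 0.5 rad
- chest: dark teak keepsake chest, fixed, 170 (its x) x 250 (its y) mm, rim 85 mm high; origin at the centre of its underside; the -x side, with a brass lock plate, is the front and looks towards the robot. Its lid is a dark teak board 175 x 256 x 12 mm lying on the rim (top face 97 mm above the dresser when shut), hinged along the far (+x) rim and overhanging the front by 4 mm
- lid (a joint): opening angle of the chest's lid, rad: 0 shut, 1.047 = 60 degrees, limit 1.9. No stay, spring or catch and hardly any friction: it falls shut from any angle below about 1.5. The lid weighs about 0.36 kg (0.25 to 0.47): 1.5 N or so lifts the tongue. It opens about the chest's +y axis: the tongue goes up and away from the robot
- lid_pull (a point): where to pinch the lid's pull, a tongue with flat sides sticking out level from the middle of the lid's front edge, 20 wide (y), 12 thick, 44 long, round end, free air below. The point is mid thickness and width, 30 mm out from the lid's edge; lid shut, it is at (-119, 0, 91) mm in the chest's frame. Moves with the lid; x points along the board to the hinge, z out of its top face
- lid_hinge (a point): point on the hinge axis in the middle of the chest's far rim, (85, 0, 85) mm in the chest's frame, axes as the chest's; the hinge axis is its y. With the lid shut, lid_pull is (-204, 0, 6) mm from here
- rack: small slatted wooden rack, 160 (y) x 62 (x) x 22 mm with three enamel pin badges fixed upright in its slots, 55 mm high in all; loose, to be left alone; origin at the centre of its underside
- saucer: pink ceramic saucer, 116 mm across, 18 mm high; loose, to be left alone; origin at the centre of its underside
- key: chrome key, about 70 mm long (x), 5 mm thick; loose, to be left alone; origin near its middle on its underside
- shoehorn: short aluminium shoehorn, about 170 mm long (its x), 43 mm wide, 9 mm high; loose, to be left alone; origin at the centre of its underside

How it is judged (in metres and radians):
On the way, in this order (a step that is already met when the one before it is completed fails the run):
1. the red and the green case are piled squarely on the blue one and let go (x of red_case in the frame of blue_case between -0.006 and 0.006 m and y of red_case in the frame of blue_case between -0.006 and 0.006 m and angle between the x axis of each of red_case, green_case and the x axis of blue_case, either way round below 0.1 rad and angle between each of red_case, green_case's own z axis and vertical below 0.08 rad and contact force between the fingers and red_case below 0.05 N and linear speed of each of red_case, green_case below 0.02 m/s and x of green_case in the frame of blue_case between -0.006 and 0.006 m and y of green_case in the frame of blue_case between -0.006 and 0.006 m and contact force between the fingers and green_case below 0.05 N and ((z of red_case in the frame of blue_case between 0.015 and 0.021 m and z of green_case in the frame of blue_case between 0.033 and 0.039 m) or (z of green_case in the frame of blue_case between 0.015 and 0.021 m and z of red_case in the frame of blue_case between 0.033 and 0.039 m)) and distance of blue_case from where it was at the start of the episode below 0.02 m and angle between blue_case's own z axis and vertical below 0.05 rad and height (world z) of blue_case below 0.004 m and contact force between the fingers and blue_case below 0.05 N), for 0.3 s.
2. the gripper has lifted the chest's lid (value of joint lid above 0.5 rad and contact force between the fingers and chest above 0.3 N), for 0.2 s.
At the end, for the whole second after the job is handed in: The fingers hold the lid still at 60 degrees (within 5), nothing else touching the chest. Red and green case lie on the blue one in either order, untouched, each within 6 mm and 0.1 rad of square to it; the blue one is within 20 mm of where it began. The other things moved under 20 mm (all of step 1 and contact force between the fingers and chest above 0.3 N and value of joint lid between 0.96 and 1.134 rad and velocity of joint lid between -0.05 and 0.05 rad/s and contact force between chest and blue_case below 0.1 N and contact force between chest and red_case below 0.1 N and contact force between chest and green_case below 0.1 N and contact force between chest and rack below 0.1 N and contact force between chest and saucer below 0.1 N and contact force between chest and key below 0.1 N and contact force between chest and shoehorn below 0.1 N); the arm keeps its last pose, push and grip.
It fails at once if the rack, saucer, key or shoehorn was disturbed (moved over 20 mm) (distance of any of rack, saucer, key, shoehorn from where it was at the start of the episode above 0.02 m).
It fails at once if a badge case was dropped or flung ((linear speed of red_case above 0.6 m/s and contact force between the fingers and red_case below 0.02 N) or (linear speed of green_case above 0.6 m/s and contact force between the fingers and green_case below 0.02 N) or (linear speed of blue_case above 0.6 m/s and contact force between the fingers and blue_case below 0.02 N)).
It also fails if it takes over 67 s, if anything falls off the work surface, if the arm or the gripper's body presses on something with over 40 N, if the wrist force passes 120 N, or if a joint passes its speed limit or range.

### The arm

A 6-joint arm with a two-finger parallel gripper is mounted at the origin on the work surface. World frame = base frame: x ahead of the robot, y to its left, z up, the work surface at z = 0. Lengths are in m, angles in degrees, forces in N, time in s.
With the tool pointing down it reaches from about 0.4 to 0.825 m from the base axis. Payload 7 kg.
Tool frame: the origin (TCP) lies at the very end of the fingers, on their centre line; the grasp point (between the pads) lies 19 mm behind it; z points along the fingers, y is the line along which they close (so a half turn about z gives the same grasp; the last joint's range is limited). The gripper opens to 88 mm and grips with 3 to 60 N. Pads are 19 mm wide; open, the fingers measure 130 mm over their backs; the gripper's body (78 mm by 193 mm) begins 47 mm behind the grasp point.
Start: joints at [80.334, 20.546, 0.682, 0, -70.136, -16.507], TCP at [0.298, 0.606, 0.227] pointing down, gripper open.
Joint ranges: [-176.03, 176.03], [-82.01, 121.73], [-58.28, 71.71], [-173.87, 95.51], [-174.79, -0.11], [-173.66, 173.66]. Speed limits (degrees/s): [136.94, 136.94, 172.46, 180, 180, 180].

### API

Orientations are given as [roll, pitch, yaw] about the fixed x, y, z axes, in that order (R = Rz(yaw) Ry(pitch) Rx(roll)).
In Python, from plant import get_state, capture, close_job, regions_of gives the robot as it stands.
- The arm moves only by the tool jog_arm, never from a script. Its argument "moves" is a list of rows, each a list of 3 entries, a list of its own where there are three numbers: the shift along the tool's x, y, z in cm, then the turn about the tool's z in degrees, then the finger opening in cm, from 0 to 8.76. A call has 1 to 12 rows; each row shifts and turns the commanded pose from where the row before left it, along the tool's axes as they then stand; what a row does not reach is not made up. A row lasts 1/8 s, in which the tool goes at most 62.5 mm and 10.7 degrees, less where a joint would pass 70% of its speed; a pose out of reach is approached as far as the arm can. A call is refused whole if a number of a shift passes 6.25 or a number of a turn 10.7, either way. A call with a gripper value outside its range is refused whole. The fingers move at their own pace and stop on an object; "newtons" is the grip in N (left out, the last holds). Time passes only in rows, so rows that do not move let the fingers close. It gives the time, the measured TCP pose, the force, the opening and the grip force at its end, in the units of the state.
- get_state(): the state, without advancing time (a new reading comes with each control period).
- capture(name): name is "scene" or "top"; returns a dict with "pixels" (480x640x3 uint8, blue, green, red), "mtx" (3x3 intrinsics, pixels), "world_from_camera" (4x4, takes a point from camera to world coordinates). Camera axes: x right, y down, z forward; pixel columns grow to the right and rows downward; lengths in m; the calibration is good to about 2 mm. A picture is of the moment at which its call begins. There is no depth.
- close_job(): hands the job in; it is judged then, once.
Trained networks look in a picture, given as the dict that the camera call returned (one of the last four; its "shot" number tells which), for a name from the list of things; names that differ only in an ending like _2 or _b are one class to them, and where a whole thing is asked for, a point or a joint stands for the part that bears it (a point fixed in the world has none). Each returns a list of dicts, best first, with "confidence" (0 to 1); they miss things now and then, are a little off and sometimes report something else, mostly with a low value. They report only what shows in the picture. A call takes as long as a camera call.
- regions_of(picture, thing): "pixels" (480x640 bool, what is visible of it) and "pixel" ([column, row] in pixels, amid what is visible of it).
The state is a dict: "time_s": time; "joints": joint angles; "qd": joint speeds; "joint_torque": joint torques, N m; "tcp_pos": TCP position; "eef_rot": TCP orientation; "contact_force": force on the tool from outside, world axes, zero at the start; "moment": the same for the moment, N m; "gripper_width": finger opening in m; "gripper_force": force on a finger pad.
Only numpy, scipy, OpenCV 4.12 (cv2) and the standard library are available. Lean on these libraries where they do the work, as an engineer would, in place of code of your own. Each camera call takes 0.05 s, during which the arm holds its last target. There are 200 camera calls.

## Working session

There is one attempt and no reset: what is moved stays moved. The work goes in short steps, Python scripts to look and compute and a tool call to move; the robot and the scene stay as the last step left them, time stands still between calls to the robot, and variables do not carry over. Pictures are saved under pics/ and viewed, at most 10 in all, crops included, and the job is handed in when it is done.

Besides the shell and the picture viewer there is one more tool, called after ">>>" as name(argument=value, ...) on one line, values as JSON. jog_arm: Moves the arm, as the interface text tells. Its arguments: {"type":"object","properties":{"moves":{"type":"array"},"newtons":{"type":"number"}},"required":["moves"]}

```bash
mkdir -p pics; cat > h.py <<'E'
import numpy as np, cv2
from plant import get_state, capture, close_job, regions_of
def ray(p,uv):
    T=p["world_from_camera"];d=T[:3,:3]@np.linalg.solve(p["mtx"],[uv[0],uv[1],1.]);return T[:3,3],d
def at(p,uv,z):
    o,d=ray(p,uv);return (o+d*(z-o[2])/d[2])[:2]
def proj(p,X):
    T=p["world_from_camera"];c=T[:3,:3].T@(np.asarray(X)-T[:3,3]);q=p["mtx"]@c;return q[:2]/q[2]
def rect(p,name,z):
    r=regions_of(p,name)
    out=[]
    for d in r[:2]:
        m=d["pixels"].astype(np.uint8)
        cs=max(cv2.findContours(m,0,1)[0],key=cv2.contourArea)[:,0,:]
        W=np.array([at(p,c,z) for c in cs])*1000
        (c,s,a)=cv2.minAreaRect(W.astype(np.float32))
        if s[0]<s[1]: s=s[::-1];a+=90
        a=(a+90)%180-90
        out.append((round(d["confidence"],2),np.round(c,1),np.round(s,1),round(a,1)))
    return out
E
python3 - <<'E'
from h import *
s=get_state();print({k:np.round(v,3) for k,v in s.items()})
for n in("top","scene"):
    p=capture(n);cv2.imwrite(f"pics/{n}0.png",p["pixels"]);print(n,np.round(p["world_from_camera"],3).tolist())
    for o,z in(("blue_case",.018),("red_case",.018),("green_case",.018),("chest",.097),("lid",.097),("lid_pull",.097),("rack",.03),("saucer",.018),("key",.005),("shoehorn",.009)):print(o,rect(p,o,z))
E
```

```text
{'time_s': np.float64(0.0), 'joints': array([ 8.0334e+01,  2.0590e+01,  6.3100e-01, -1.9000e-02, -7.0135e+01,
       -1.6506e+01]), 'qd': array([ 0.039, -0.031,  0.007,  0.   , -0.032, -0.101]), 'joint_torque': array([-1.0000e-03, -5.8272e+01,  2.9305e+01,  6.9980e+00,  7.0000e-03,
       -0.0000e+00]), 'tcp_pos': array([0.298, 0.605, 0.226]), 'eef_rot': array([ 1.79905e+02, -1.00000e-02, -2.61780e+01]), 'contact_force': array([ 0.374, -0.262,  0.307]), 'moment': array([-0.033, -0.005,  0.027]), 'gripper_force': np.float64(0.0), 'gripper_width': np.float64(0.088)}
top [[-0.023, -0.99, 0.14, 0.416], [-1.0, 0.022, -0.008, 0.051], [0.005, -0.14, -0.99, 1.205], [0.0, 0.0, 0.0, 1.0]]
blue_case [(0.58, array([482.3, 110.7]), array([89.9, 59.8]), 3.5)]
red_case [(0.59, array([481.7, 285.8]), array([91.1, 64.8]), -17.9)]
green_case [(0.9, array([599. , 150.4]), array([92.7, 64.1]), 27.6)]
chest [(0.71, array([ 580.6, -203.7]), array([262.4, 222.1]), 76.9)]
lid [(0.56, array([ 581.6, -205.9]), array([259.4, 221.1]), 76.9)]
lid_pull [(0.69, array([ 581.8, -205.9]), array([260.5, 221.4]), 78.2)
[... 331 characters left out ...]
3, -0.787], [0.01, -0.815, -0.579, 0.861], [0.0, 0.0, 0.0, 1.0]]
blue_case [(0.7, array([490.5,  98.2]), array([100.7,  75.1]), 2.9)]
red_case [(0.72, array([491.7, 273.5]), array([115.5,  75.3]), -21.3)]
green_case [(0.94, array([604.2, 142.9]), array([94.8, 89.7]), 27.9)]
chest [(0.56, array([ 615.5, -230.1]), array([292.4, 282.9]), -13.0), (0.17, array([ 587.6, -211. ]), array([262. , 229.3]), 76.7)]
lid []
lid_pull [(0.84, array([ 585.1, -210.8]), array([257.9, 228.3]), 77.2)]
rack [(0.88, array([794.6,  59.5]), array([189.1,  67.3]), -81.7)]
saucer [(0.64, array([726.8, 343.2]), array([117.9, 114.2]), 84.0)]
key []
shoehorn [(0.78, array([ 375.5, -261.2]), array([166. ,  45.7]), -80.4)]
```

View pics/top0.png

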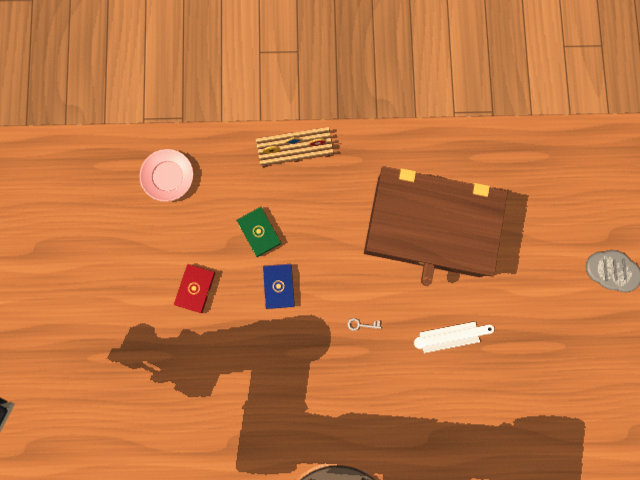

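View pics/scene0.png

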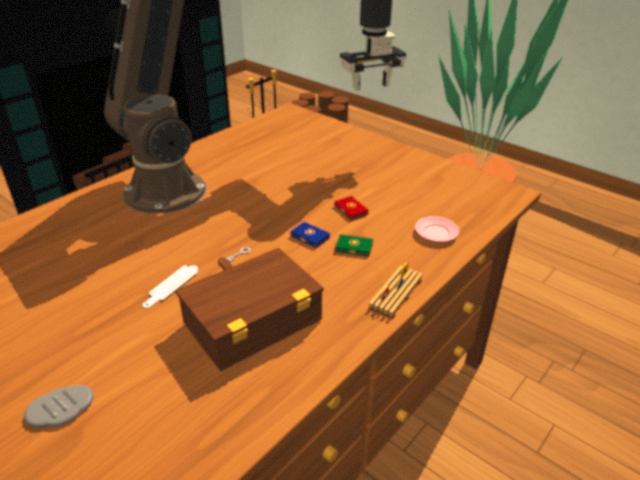

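The top view shows red at (195,288), blue at (279,286), green at (259,231), and the chest tongue at (427,273). The scene view agrees: the cases are all clear of each other, and the key lies near the tongue but below it. Next I'll fit box models to the masks in both views.

```bash
cat >> h.py <<'E'
from scipy.optimize import least_squares
def box(x0,x1,y0,y1,z0,z1): return np.array([[x,y,z] for x in(x0,x1) for y in(y0,y1) for z in(z0,z1)],float)/1000
CASE=[box(-45,45,-30,30,0,18)]
LID=[box(-89,86,-128,128,85,97),box(-133,-85,-10,10,85,97)]
def fit(views,boxes,x0,zoff=0.):
    "views: [(picture, mask)]; returns x,y (mm), yaw deg, rms px"
    cs=[max(cv2.findContours(m.astype(np.uint8),0,1)[0],key=cv2.contourArea)[:,0,:].astype(float) for _,m in views]
    def res(v):
        c,s=np.cos(np.radians(v[2])),np.sin(np.radians(v[2]));out=[]
        for (p,_),C in zip(views,cs):
            H=[cv2.convexHull(np.array([proj(p,[c*b[0]-s*b[1]+v[0]/1e3,s*b[0]+c*b[1]+v[1]/1e3,b[2]+zoff]) for b in B],np.float32)) for B in boxes]
            out+=[max(cv2.pointPolygonTest(h,tuple(q),True) for h in H)-.5 for q in C]
        return np.array(out)
    r=least_squares(res,x0,loss="soft_l1",x_scale=[3,3,3],diff_step=1e-3)
    return np.round(r.x,2),round(float(np.sqrt(np.mean(r.fun**2))),2)
def best(p,n):
    r=regions_of(p,n);return (p,r[0]["pixels"]) if r else None
E
python3 - <<'E'
from h import *
T=capture("top");S=capture("scene")
for n,b,x0 in(("blue_case",CASE,(482,111,3.5)),("red_case",CASE,(482,287,-18)),("green_case",CASE,(599,150,27.6)),("lid_pull",LID,(590,-206,-13))):
    a=best(T,n);c=best(S,n)
    for nm,v in(("top",[a]),("scene",[c]),("both",[a,c])):
        if None not in [x if x else None for x in v]: print(n,nm,*fit(v,b,x0))
E
```

```text
blue_case top [483.47 111.42   3.2 ] 0.54
blue_case scene [483.8  108.31   0.76] 0.63
blue_case both [483.49 111.02   3.14] 0.69
red_case top [481.96 287.2  -18.53] 0.38
red_case scene [482.66 284.81 -19.6 ] 0.41
red_case both [481.99 286.92 -18.65] 0.46
green_case top [599.36 151.05  27.98] 0.42
green_case scene [ 457.68  -87.73 -195.43] 1.17
green_case both [594.1  147.94  24.22] 51.24
lid_pull top [ 603.15 -211.27  -12.9 ] 0.67
lid_pull scene [ 602.28 -212.15  -12.75] 0.64
lid_pull both [ 602.88 -211.59  -12.88] 0.68
```

```bash
cat >> h.py <<'E'
def go(x,y,z,yaw):
    "print the jog: turn first, then shift along the tool axes after that turn (cm)"
    s=get_state();p=np.array(s["tcp_pos"])*100;w=s["eef_rot"][2]
    t=-((yaw-w+90)%180-90);r=np.radians(w-t);d=np.array([x,y,z])/10-p
    print("turn",round(t,2),"shift x,y,z cm",np.round([d[0]*np.cos(r)+d[1]*np.sin(r),d[0]*np.sin(r)-d[1]*np.cos(r),-d[2]],2),"t",s["time_s"])
E
python3 -c "
from h import *
go(482,287,60,-18.6)"
```

```text
turn -7.57 shift x,y,z cm [27.63 24.33 16.65] t 1.6
```

>>> jog_arm(moves=[[[0,0,0],-7.6,8.76],[[4,3.5,2],0,8.76],[[4,3.5,2],0,8.76],[[4,3.5,2],0,8.76],[[4,3.5,2],0,8.76],[[4,3.5,2],0,8.76],[[4,3.5,2],0,8.76],[[3.6,3.3,2],0,8.76],[[0,0,2],0,8.76],[[0,0,0],0,8.76],[[0,0,0],0,8.76]], newtons=15)

```text
time_s: 2.98
tcp_pos: [0.4823, 0.2883, 0.0673]
eef_rot: [-180.0, -0.0, -18.5]
contact_force: [0.2, -0.7, 0.5]
gripper_width: 0.0876
gripper_force: 0.0
```

```bash
python3 -c "
from h import *
s=get_state();print(s['tcp_pos'],s['eef_rot'])
go(482,287,4,-18.6)"
```

```text
[0.48228843 0.28828154 0.06731014] [-1.79958534e+02 -3.45222066e-02 -1.85262459e+01]
turn 0.07 shift x,y,z cm [0.01 0.13 6.33] t 2.975
```

>>> jog_arm(moves=[[[0,0.1,2.5],0,8.76],[[0,0,2.2],0,8.76],[[0,0,1.5],0,8.76],[[0,0,0],0,8.76],[[0,0,0],0,4.5],[[0,0,0],0,4.5],[[0,0,0],0,4.5],[[0,0,0],0,4.5],[[0,0,0],0,4.5],[[0,0,0],0,4.5]])

```text
time_s: 4.22
tcp_pos: [0.4818, 0.2867, 0.005]
eef_rot: [-180.0, -0.0, -18.6]
contact_force: [-1.6, -0.4, 5.4]
gripper_width: 0.0599
gripper_force: 15.0
```

>>> jog_arm(moves=[[[0,0,-1],0,4.5],[[0,0,-2],0,4.5],[[0,0,-2.5],0,4.5],[[0,0,0],-7.2,4.5],[[0,0,0],-7.2,4.5],[[0,0,0],-7.3,4.5],[[0,0,0],0,4.5]])

```text
time_s: 5.1
tcp_pos: [0.4816, 0.2866, 0.0599]
eef_rot: [-180.0, -0.0, 3.1]
contact_force: [-0.1, 0.6, -1.4]
gripper_width: 0.0595
gripper_force: 15.0
```

```bash
python3 -c "
from h import *
s=get_state();print(s['tcp_pos'],s['eef_rot'],s['contact_force'],s['gripper_width'])
go(483.5,111,60,3.1)"
```

```text
[0.48161715 0.28655174 0.0598747 ] [-1.79992013e+02 -4.06057882e-03  3.07682481e+00] [-0.14047379  0.5658156  -1.41969828] 0.05947483332388181
turn -0.02 shift x,y,z cm [-7.600e-01  1.754e+01 -1.000e-02] t 5.1
```

>>> jog_arm(moves=[[[-0.2,2.5,0],0,4.5],[[-0.2,4,0],0,4.5],[[-0.2,4,0],0,4.5],[[-0.16,4,0],0,4.5],[[0,3.04,0],0,4.5],[[0,0,0],0,4.5],[[0,0,0],0,4.5]])

```text
time_s: 5.98
tcp_pos: [0.4836, 0.1106, 0.0598]
eef_rot: [-180.0, -0.0, 3.0]
contact_force: [-0.7, 0.3, -0.3]
gripper_width: 0.0599
gripper_force: 15.0
```

```bash
python3 -c "
from h import *
s=get_state();print(s['tcp_pos'],s['eef_rot'])
for n in('top','scene'):
    p=capture(n);cv2.imwrite(f'pics/{n}1.png',p['pixels'])
    for o,zo in(('red_case',s['tcp_pos'][2]-.005),('blue_case',0)):
        a=best(p,o)
        if a: print(n,o,a[1].sum(),*fit([a],CASE,(483.5,111,3.1),zo))
go(483.5,111,23,3.1)
cv2.imwrite('pics/c1.png',cv2.resize(np.hstack([capture('top')['pixels'][200:350,190:390],capture('scene')['pixels'][140:290,240:440]]),None,fx=2,fy=2))
"
```

```text
[0.48362618 0.1105653  0.05976194] [-1.79989390e+02 -1.79660764e-02  3.00195884e+00]
top red_case 90 [4.8602e+02 1.1141e+02 3.5000e-01] 1.82
top blue_case 8 [485.   112.47   8.54] 0.45
scene red_case 463 [487.04 107.53   8.12] 2.89
scene blue_case 581 [484.45 107.46   4.63] 1.54
turn 0.06 shift x,y,z cm [-0.01  0.05  3.65] t 6.275
```

View pics/c1.png

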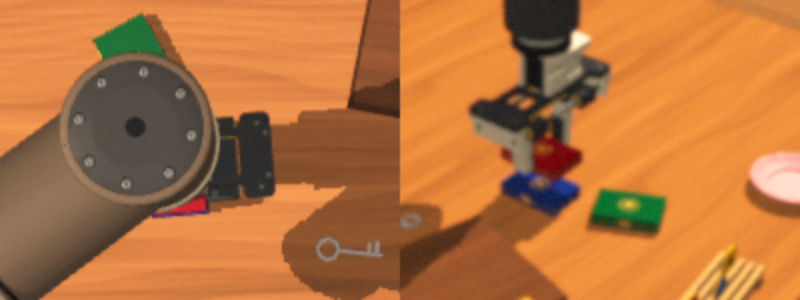

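The wrist hides the pile from the top camera. In the scene view the red case sits level and squarely above the blue one. I'll lower it now.

>>> jog_arm(moves=[[[0,0,1.5],0,4.5],[[0,0,1.2],0,4.5],[[0,0,0.6],0,4.5],[[0,0,0.2],0,4.5],[[0,0,0.1],0,4.5],[[0,0,0],0,4.5]])

```text
time_s: 7.12
tcp_pos: [0.4838, 0.1111, 0.0238]
eef_rot: [-180.0, -0.0, 3.1]
contact_force: [-0.7, -0.6, -0.3]
gripper_width: 0.0598
gripper_force: 15.0
```

>>> jog_arm(moves=[[[0,0,0.05],0,4.5],[[0,0,0.05],0,4.5],[[0,0,0],0,4.5],[[0,0,0],0,4.5]])

```text
time_s: 7.62
tcp_pos: [0.4838, 0.1111, 0.023]
eef_rot: [-180.0, -0.0, 3.1]
contact_force: [-2.2, 0.7, 6.3]
gripper_width: 0.0598
gripper_force: 15.0
```

Contact is made. Next: release, raise, and move clear towards green to check.

>>> jog_arm(moves=[[[0,0,0],0,6.4],[[0,0,0],0,7.5],[[0,0,0],0,8.76],[[0,0,0],0,8.76],[[0,0,-2],0,8.76],[[0,0,-4],0,8.76],[[0,0,-4],0,8.76],[[5,-4,0],0,8.76],[[5,-4,0],0,8.76],[[5,-4,0],0,8.76],[[0,0,0],0,8.76],[[0,0,0],0,8.76]])

```text
time_s: 9.12
tcp_pos: [0.6228, 0.2356, 0.1215]
eef_rot: [179.9, 0.1, 3.1]
contact_force: [-0.2, 0.5, -0.6]
gripper_width: 0.0873
gripper_force: 0.0
```

```bash
python3 -c "
from h import *
T=capture('top');S=capture('scene')
for nm,p in(('top',T),('scene',S)):
    for o,zo,g in(('red_case',.018,(483.5,111,3.1)),('blue_case',0,(483.5,111,3.1)),('green_case',0,(599.4,151,28))):
        a=best(p,o)
        if a: print(nm,o,a[1].sum(),*fit([a],CASE,g,zo))
go(599.4,151,60,28)
cv2.imwrite('pics/c2.png',cv2.resize(np.hstack([T['pixels'][200:350,190:390],S['pixels'][140:290,240:440]]),None,fx=2,fy=2))
"
```

```text
top red_case 1225 [484.4  111.33   2.69] 0.69
top green_case 1141 [595.9  148.82  28.7 ] 2.3
scene red_case 685 [485.01 108.56   4.07] 0.35
scene blue_case 204 [476.79 116.2    0.72] 1.87
scene green_case 676 [600.55 148.92  28.26] 0.34
turn -24.88 shift x,y,z cm [-6.09  6.36  6.32] t 9.525
```

View pics/c2.png

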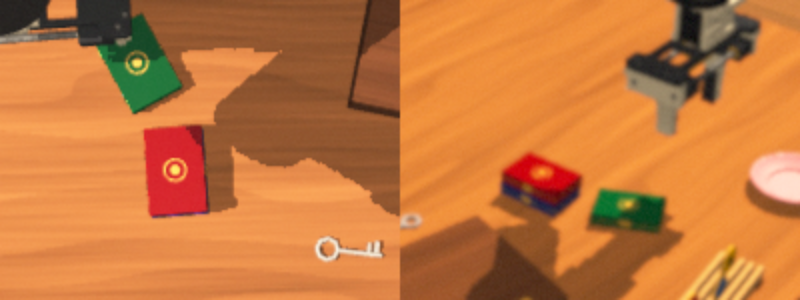

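Red is flush on blue, within about 1 mm. Green comes next.

>>> jog_arm(moves=[[[0,0,0],-8.3,8.76],[[0,0,0],-8.3,8.76],[[0,0,0],-8.3,8.76],[[-3,3.2,0],0,8.76],[[-3.1,3.15,3],0,8.76],[[0,0,3.3],0,8.76],[[0,0,0],0,8.76],[[0,0,0],0,8.76]])

```text
time_s: 10.52
tcp_pos: [0.6003, 0.1519, 0.0608]
eef_rot: [180.0, -0.1, 28.1]
contact_force: [-1.0, -0.2, 0.6]
gripper_width: 0.0874
gripper_force: 0.0
```

```bash
python3 -c "
from h import *
go(599.4,151,5,28)"
```

```text
turn 0.07 shift x,y,z cm [-0.12  0.03  5.58] t 10.525
```

>>> jog_arm(moves=[[[-0.1,0,2.5],0,8.76],[[0,0,2],0,8.76],[[0,0,1],0,8.76],[[0,0,0],0,8.76],[[0,0,0],0,4.5],[[0,0,0],0,4.5],[[0,0,0],0,4.5],[[0,0,0],0,4.5],[[0,0,0],0,4.5],[[0,0,0],0,4.5]])

```text
time_s: 11.78
tcp_pos: [0.5987, 0.1508, 0.005]
eef_rot: [180.0, -0.0, 28.0]
contact_force: [-1.4, -0.9, 5.3]
gripper_width: 0.06
gripper_force: 15.0
```

>>> jog_arm(moves=[[[0,0,-1],0,4.5],[[0,0,-2.5],0,4.5],[[0,0,-3.5],0,4.5],[[0,0,0],8.3,4.5],[[0,0,0],8.3,4.5],[[0,0,0],8.3,4.5],[[0,0,0],0,4.5]])

```text
time_s: 12.65
tcp_pos: [0.5985, 0.1507, 0.0748]
eef_rot: [-180.0, 0.0, 3.2]
contact_force: [-0.4, -0.2, -0.6]
gripper_width: 0.0598
gripper_force: 15.0
```

```bash
python3 -c "
from h import *
go(483.7,111.1,75,3.1)"
```

```text
turn 0.08 shift x,y,z cm [-11.67   3.33  -0.02] t 12.65
```

>>> jog_arm(moves=[[[-2,0.6,0],0,4.5],[[-3.5,1,0],0,4.5],[[-3.5,1,0],0,4.5],[[-2.7,0.7,0],0,4.5],[[0,0,0],0,4.5],[[0,0,0],0,4.5]])

```text
time_s: 13.4
tcp_pos: [0.4843, 0.1119, 0.0751]
eef_rot: [-180.0, -0.1, 3.3]
contact_force: [0.9, 0.0, -0.3]
gripper_width: 0.06
gripper_force: 15.0
```

```bash
python3 -c "
from h import *
go(483.5,111.1,41,3.1)"
```

```text
turn 0.16 shift x,y,z cm [-0.08  0.07  3.41] t 13.4
```

>>> jog_arm(moves=[[[0,0,1.5],0.1,4.5],[[0,0,1.1],0,4.5],[[0,0,0.5],0,4.5],[[0,0,0.2],0,4.5],[[0,0,0.1],0,4.5],[[0,0,0.05],0,4.5],[[0,0,0],0,4.5],[[0,0,0],0,4.5]])

```text
time_s: 14.4
tcp_pos: [0.4837, 0.1114, 0.041]
eef_rot: [-180.0, -0.0, 3.0]
contact_force: [-2.9, -1.0, 6.7]
gripper_width: 0.0597
gripper_force: 15.0
```

>>> jog_arm(moves=[[[0,0,0],0,6.4],[[0,0,0],0,7.5],[[0,0,0],0,8.76],[[0,0,0],0,8.76],[[0,0,-2],0,8.76],[[0,0,-4],0,8.76],[[0,0,-6],0,8.76],[[0,5,0],0,8.76],[[0,5,0],0,8.76],[[0,5,0],0,8.76],[[0,5,0],0,8.76],[[0,0,0],0,8.76]])

```text
time_s: 15.9
tcp_pos: [0.4936, -0.091, 0.1598]
eef_rot: [180.0, 0.0, 2.8]
contact_force: [-0.0, 0.5, -0.7]
gripper_width: 0.0874
gripper_force: 0.0
```

```bash
python3 -c "
from h import *
T=capture('top');S=capture('scene')
for nm,p in(('top',T),('scene',S)):
    for o,zo,g in(('red_case',.018,(483.5,111,3.1)),('blue_case',0,(483.5,111,3.1)),('green_case',.036,(483.5,111,3))):
        a=best(p,o)
        if a: print(nm,o,a[1].sum(),*fit([a],CASE,g,zo))
go(486.9,-184.8,150,-12.9)
cv2.imwrite('pics/c3.png',cv2.resize(np.hstack([T['pixels'][200:350,190:390],S['pixels'][140:290,240:440]]),None,fx=2,fy=2))
"
```

```text
scene red_case 230 [479.24 116.33  -1.38] 2.18
scene blue_case 220 [478.02 115.19  -3.11] 2.11
scene green_case 606 [485.66 109.27   3.88] 0.81
turn 16.02 shift x,y,z cm [1.46 9.66 1.01] t 16.3
```

View pics/c3.png

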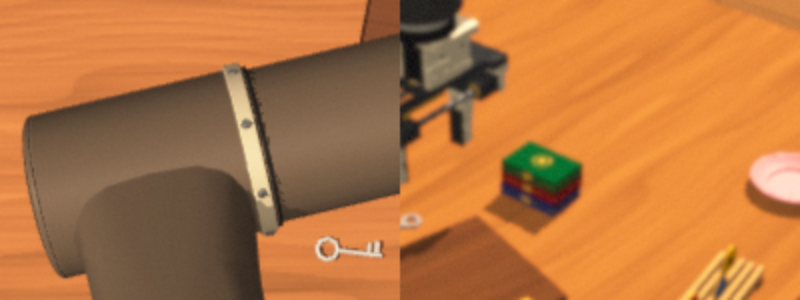

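The pile is flush: green agrees with red to under 1 mm. I'll go above the tongue next.

>>> jog_arm(moves=[[[0,0,0],8,5],[[0,0,0],8,5],[[0.6,4.8,0],0,5],[[0.6,4.8,0.5],0,5],[[0,0,0],0,5],[[0,0,0],0,5],[[0,0,0],0,5]])

```text
time_s: 17.18
tcp_pos: [0.4846, -0.1836, 0.1552]
eef_rot: [-180.0, -0.0, -12.9]
contact_force: [-1.1, 0.6, 0.4]
gripper_width: 0.0498
gripper_force: 0.0
```

```bash
python3 -c "
from h import *
T=capture('top');S=capture('scene')
go(485,-184.4,72,-12.9)
a=best(S,'lid_pull')
if a: print(*fit([a],LID,(602.9,-211.4,-12.9)))
cv2.imwrite('pics/c4.png',cv2.resize(np.hstack([T['pixels'][200:350,340:540],S['pixels'][200:350,150:350]]),None,fx=2,fy=2))
"
```

```text
turn 0.01 shift x,y,z cm [0.06 0.07 8.33] t 17.275
[ 602.87 -212.63  -13.03] 0.49
```

View pics/c4.png

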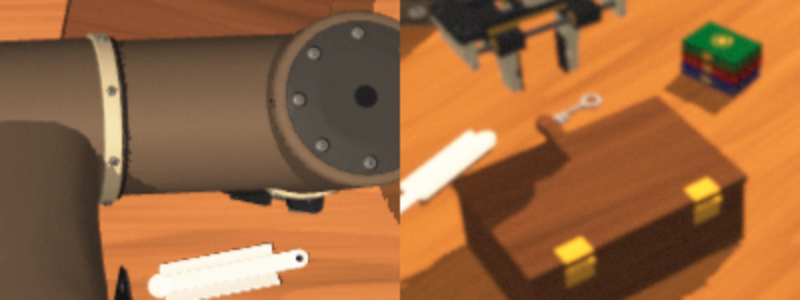

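>>> jog_arm(moves=[[[0,0.1,3],0,5],[[0,0,3],0,5],[[0,0,1.5],0,5],[[0,0,0.8],0,5],[[0,0,0],0,5],[[0,0,0],0,1.6],[[0,0,0],0,1.6],[[0,0,0],0,1.6],[[0,0,0],0,1.6],[[0,0,0],0,1.6],[[0,0,0],0,1.6]], newtons=8)

```text
time_s: 18.7
tcp_pos: [0.4843, -0.185, 0.0724]
eef_rot: [-180.0, -0.0, -13.0]
contact_force: [-1.2, 5.3, 2.7]
gripper_width: 0.0194
gripper_force: 8.0
```

>>> jog_arm(moves=[[[0,-0.05,0],0,1.2],[[0,0,0],0,1.2],[[0,0,0],0,1.2],[[0.05,0,-0.9],0,1.2],[[0.08,0,-0.89],0,1.2],[[0.13,0,-0.89],0,1.2],[[0.16,0,-0.89],0,1.2],[[0.44,0,-1.74],0,1.2],[[0,0,0],0,1.2]], newtons=30)

```text
time_s: 19.82
tcp_pos: [0.4929, -0.1869, 0.1262]
eef_rot: [-180.0, -0.1, -13.0]
contact_force: [2.4, 2.4, -2.4]
gripper_width: 0.0196
gripper_force: 30.0
```

Lifting works, with low forces and a steady grip.

>>> jog_arm(moves=[[[0.28,0,-0.86],0,1.2],[[0.31,0,-0.84],0,1.2],[[0.35,0,-0.83],0,1.2],[[0.38,0,-0.81],0,1.2],[[0.42,0,-0.8],0,1.2],[[0.46,0,-0.77],0,1.2],[[0.49,0,-0.76],0,1.2],[[0.52,0,-0.73],0,1.2],[[0.55,0,-0.71],0,1.2],[[0.59,0,-0.68],0,1.2],[[0,0,0],0,1.2]])

```text
time_s: 21.2
tcp_pos: [0.535, -0.1965, 0.2033]
eef_rot: [-180.0, 0.0, -13.0]
contact_force: [2.6, 4.1, -3.2]
gripper_width: 0.0195
gripper_force: 30.0
```

>>> jog_arm(moves=[[[0.61,0,-0.66],0,1.2],[[0.63,0,-0.63],0,1.2],[[0.67,0,-0.6],0,1.2],[[0.7,0,-0.58],0,1.2],[[0.72,0,-0.54],0,1.2],[[0.73,0,-0.5],0,1.2],[[0.76,0,-0.48],0,1.2],[[0.79,0,-0.45],0,1.2],[[0,0,0],0,1.2],[[0,0,0],0,1.2],[[0,0,0],0,1.2]])

```text
time_s: 22.58
tcp_pos: [0.5893, -0.2089, 0.2472]
eef_rot: [-180.0, 0.1, -13.0]
contact_force: [2.2, 4.5, -4.7]
gripper_width: 0.0197
gripper_force: 30.0
```

```bash
python3 -c "
from h import *
s=get_state();print(s['tcp_pos'],s['contact_force'])
c,w=np.cos(np.radians(-12.9)),np.sin(np.radians(-12.9))
h=np.array([602.9+85*c,-211.6+85*w]);g=np.array(s['tcp_pos'])*1000
x=(g[:2]-h)@[c,w];z=g[2]+19-85;print('lid deg',np.degrees(np.arctan2(z,-x))-np.degrees(np.arctan2(6,206)),np.hypot(x,z))
S=capture('scene');T=capture('top')
for nm,p in(('top',T),('scene',S)):
    for o,zo in(('red_case',.018),('blue_case',0),('green_case',.036)):
        a=best(p,o)
        if a: print(nm,o,a[1].sum(),*fit([a],CASE,(483.5,111,3.1),zo))
for o in('rack','saucer','shoehorn'):
    print(o,rect(S,o,{'rack':.03,'saucer':.018,'shoehorn':.009}[o]))
# lid board projected at 60 deg
from scipy.spatial.transform import Rotation as R
P=S['pixels'].copy()
for th in(55,60,65):
    Q=R.from_euler('y',th,degrees=True).apply(np.array([[-174,-128,12],[1,-128,12],[1,128,12],[-174,128,12]])/1000.)+[.085,0,.085]
    Q=R.from_euler('z',-12.9,degrees=True).apply(Q)+[.6029,-.2116,0]
    cv2.polylines(P,[np.array([proj(S,q) for q in Q]).round().astype(np.int32)],True,{55:(255,0,0),60:(0,255,0),65:(0,0,255)}[th],1)
cv2.imwrite('pics/c5.png',cv2.resize(P[100:400,100:500],None,fx=2,fy=2))
"
```

```text
[ 0.58927187 -0.20887416  0.24719626] [ 2.22737294  4.46947707 -4.66752251]
lid deg 59.706974301907756 206.42638797503218
top blue_case 3228 [ 566.03 -271.17 -284.18] 12.66
top green_case 1334 [484.19 111.98   3.07] 0.34
scene blue_case 98 [477.62 116.25   6.37] 1.73
scene green_case 463 [486.65 110.12   1.41] 2.74
rack [(0.86, array([794.6,  60.5]), array([191.8,  68.4]), -81.5)]
saucer [(0.97, array([727.7, 342.6]), array([113.2, 112.1]), 41.4)]
shoehorn [(0.95, array([ 376.1, -267. ]), array([154.2,  46.6]), -81.3)]
```

View pics/c5.png

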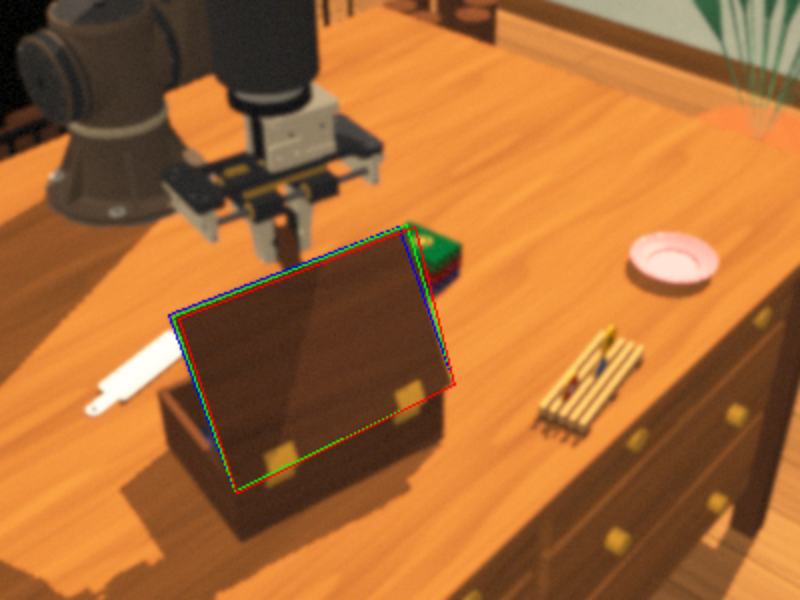

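The lid is held at about 60° and the outline matches the picture. The pile at (430,255) in the crop is square, with green at (484.2, 112.0) mm and 3.1°. The rack, saucer and shoehorn have not moved. I'm handing the job in.

```bash
python3 -c "
from h import *
print(np.abs(get_state()['qd']).max(),close_job())"
```

```text
the job is handed in; nothing more can be done
0.10658119270048046 None
```

The job is handed in (no verdict came back): red and green are stacked flush on blue to within about 1 mm, and the gripper is still holding the chest lid open at about 60° (59.7° by the arm's position); the rack, saucer and shoehorn had not moved at the last look, and I did not re-check the key.

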